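# Take a bangle out of the setting vise and show its stone to the inspection camera

### The arm

A 7-joint arm with a two-finger parallel gripper is mounted at the origin on the work surface. World frame = base frame: x ahead of the robot, y to its left, z up, the work surface at z = 0. Lengths are in m, angles in rad, forces in N, time in s.
With the tool pointing down it reaches from about 0.425 to 0.925 m from the base axis. Payload 6.8 kg.
Tool frame: the origin (TCP) lies on the front face of the gripper's body, between the roots of the fingers; the fingertips stand 73 mm ahead of it and the grasp point (between the pads) lies 54 mm ahead of it; z points along the fingers, y is the line along which they close (so a half turn about z gives the same grasp; the last joint's range is limited). The gripper opens to 85 mm and grips with 20 to 120 N. Pads are 22 mm wide; open, the fingers measure 114 mm over their backs; the gripper's body (76 mm by 85 mm) begins 54 mm behind the grasp point. The pads swing forward as they close: fully open they stand 13 mm farther back than shut.
Start: joints at [1.149, 0.477, 0.022, 1.555, -0.011, 1.109, -0.083], TCP at [0.208, -0.642, 0.304] pointing down, gripper open.
Joint ranges: [-2.96, 2.96], [-0.34, 2.1], [-1.41, 1.46], [0.24, 2.44], [-1.37, 4.51], [0.17, 1.92], [-2.96, 2.96]. Speed limits (rad/s): [2.39, 2.39, 3.14, 3.14, 3.14, 3.14, 3.14].

### API

Orientations are given as a unit quaternion [w, x, y, z].
In Python, from station import bot, optics gives the robot as it stands.
- The arm moves only by the tool drive_tool, never from a script. Its argument "deltas" is a list of rows, each an object with "gripper": the closure in counts, from 0 (fully open) to 255 (shut); "offset": the shift along the tool's x, y, z in units of 1000 mm (1.0 is 1000 mm), a list of three; "angular": the turn, a rotation vector about the tool's x, y, z in units of 45 degrees (1.0 is 45 degrees), a list of three. In form: [{"gripper": gripper, "offset": [dx, dy, dz], "angular": [rx, ry, rz]}, ...]. A call has 1 to 5 rows; each row is the pose to reach, as a shift and turn from the pose commanded when the call began, along the tool's axes at that moment; what a row does not reach only later rows make up. A row lasts 1/10 s, in which the tool goes at most 50 mm and 8.59 degrees, less where a joint would pass 70% of its speed; a pose out of reach is approached as far as the arm can. A call with a number of a shift or a turn outside -1 to 1 is refused whole. A call with a gripper value outside its range is refused whole. The fingers move at their own pace and stop on an object; "grip_force" is the grip in N (left out, the last holds). Time passes only in rows, so rows that repeat a pose let the fingers close. It gives the time, the measured TCP pose, the force, the opening and the grip force at its end, in the units of the state.
- bot.get_obs(): the state, without advancing time (a new reading comes with each control period).
- optics.read_camera(name): name is "scene" or "top" or "wrist"; returns the picture (420x560x3 uint8, blue, green, red); there is no depth.
- optics.camera_model(name): a dict with "fx", "fy", "cx", "cy" (pixels), "cam_to_world" (4x4, takes a point from camera to world coordinates). Camera axes: x right, y up, looking along -z (the intrinsics and any distortion apply to the point x, -y, -z); pixel columns grow to the right and rows downward; lengths in m; the calibration is good to about 2 mm. A picture is of the moment at which its call begins: read the wrist's pose just before it. camera_model takes no time and is no camera call; for the wrist camera it gives the pose at the moment of the call.
- bot.hand_in(): hands the job in; it is judged then, once.
The state is a dict: "t": time; "q": joint angles; "joint_vel": joint speeds; "joint_torque": joint torques, N m; "eef_pos": TCP position; "tool_rot": TCP orientation; "contact_force": force on the tool from outside, world axes, zero at the start; "torque": the same for the moment, N m; "gripper_width": opening from 0.0 (shut) to 1.0 (fully open); "grasp_force": force on a finger pad.
Only numpy, scipy, OpenCV 4.12 (cv2) and the standard library are available. Lean on these libraries where they do the work, as an engineer would, in place of code of your own. Each camera call takes 0.05 s, during which the arm holds its last target. There are 200 camera calls.

### The job

The blue stone of the gold bangle in the setting vise has just been set and must be looked at under the inspection camera. Turn the vise's black clamp knob anticlockwise until it clicks over and the jaws are open, lift the bangle out, and hold it in the air in front of the camera with the stone at the focus of the lens, facing squarely into it, and with the flat sides of the bangle upright. Finish while holding it there, quite still; leave the knob open, do not touch the camera with anything or alter its setting, and leave the other things on the bench where they are.

Things in the scene. Friction and masses are not known exactly. Their poses are not given: they have to be found in the camera images.
- vise: Low setting vise: steel base 80 x 200 x 20 mm fixed to the bench, blue jaws and cam housing. Origin on the bench under the middle of the closed jaws; z up; y runs along the base from the jaws to the cam housing. The base spans x -40 to 40, y -48 to 152 mm. The cam housing's top is 32 mm above the bench.
- jaws (a point): Middle of the vise's bed between the jaws, 30 mm above the bench; axes as the vise's. Jaws 44 mm long (x), tops 46 mm above the bench, grip the bangle's bottom along y. The -y jaw is fixed; the +y jaw draws back 4.5 mm when the clamp opens.
- clamp_knob (a joint): Angle of the clamp knob, rad: 0 = clamped, 1.4 = open (both stops); grows anticlockwise seen from above. A spring detent (up to about 0.2 N m) resists up to the middle, 0.7; let go before that it springs back to 0, past it it clicks over by itself to 1.4.
- knob_grip (a point): Point on the knob's upright axis at the height to grip, 60 mm above the bench, 115 mm from the vise's origin along its y. The grip is a black upright bar 44 mm long, 10 mm thick, from 37 to 70 mm above the bench, over a 25 mm hub. The point's x lies along the bar and turns with it, z up; when clamped the bar lies along the vise's x, across the base.
- bangle: Gold bangle: stiff flat band 14 mm wide, 68 mm outside, 60 mm inside diameter, about 100 g, a blue stone on its outside. Origin at the ring's centre; y = ring axis, x to the stone, z square to both. At the start it stands on edge in the vise, z up, centre 64 mm, top 98 mm above the bench, stone level, towards the vise's +x. Can be pinched at the top across its 14 mm width.
- stone (a point): Outermost point of the blue stone (12 mm across), 41 mm from the bangle's centre along its x; axes as the bangle's.
- focus (a point): Focus of the inspection camera: point in the air on its barrel's axis 90 mm in front of the lens, where the stone has to be, 155 to 270 mm above the bench. x points from the focus to the lens (15 to 32 degrees upward), y is level, z upward, square to both. A bangle shown properly has its x along this x.
- lens (a point): Middle of the camera's front (dark lens of 28 mm in a white lamp ring of 60 mm diameter); axes as the focus. The barrel, 34 mm thick, runs back from it 130 mm along +x.
- camera_stand: Camera stand fixed to the bench: white base 150 x 140 x 18 mm, steel column 22 mm thick, 359 mm high; its height carriage and tilting camera head stay as set but can be pushed out of place. Origin on the bench 235 mm in front of the column, roughly below the focus; x points to the column, z up. The base spans x 140 to 290 mm.
- tray: Grey felt-lined work tray 170 x 180 mm, rim 24 mm high, heavy and fixed, behind the vise (bystander). Origin under its centre.
- plain_bangle: Plain steel bangle, 68 mm diameter, 14 mm high, lying flat in the tray (bystander, to be left). Origin at its centre.
- pliers: Small pliers with black handles, 118 mm long, lying in the tray (bystander). Origin at the pivot, underside; x along the jaws.
- bead_pot_a: Small clear pot of turquoise beads with a turquoise cap, 44 mm diameter, 27 mm high (bystander). Origin under its centre.
- bead_pot_b: Small clear pot of red and gold beads with a red cap, 44 mm diameter, 27 mm high (bystander). Origin under its centre.
- hammer: Small hammer 230 mm long lying on the bench (bystander). Origin under the middle of its length; x along the handle.
- ring_cone: Upright wooden ring cone, foot 48 mm, 112 mm high (bystander). Origin under its centre.
There are look-alikes about, which are no part of the job. Several things have the shape of the vise; the one meant has the colours described above.

How it is judged:
By the outcome, as a careful person would: the job done as asked, in the order asked, and still so for the second after the job is handed in, while the arm keeps its last pose, push and grip.
It also fails if it takes over 59 s, if anything falls off the work surface, if the arm or the gripper's body presses on something with over 40 N, if the wrist force passes 120 N, or if a joint passes its speed limit or range.

## Working session

There is one attempt and no reset: what is moved stays moved. The work goes in short steps, Python scripts to look and compute and a tool call to move; the robot and the scene stay as the last step left them, time stands still between calls to the robot, and variables do not carry over. Pictures are saved under pics/ and viewed, at most 13 in all, crops included, and the job is handed in when it is done.

Besides the shell and the picture viewer there is one more tool, called in YAML: its name, and indented under it one key for each argument. drive_tool: Moves the arm, as the interface text tells. Its arguments: {"type":"object","properties":{"deltas":{"type":"array"},"grip_force":{"type":"number"}},"required":["deltas"]}

```bash
mkdir -p pics; ls
python3 - <<'E'
from station import bot, optics
import cv2, numpy as np
for n in ("scene","top"):
    im=optics.read_camera(n); cv2.imwrite(f"pics/{n}0.png",im)
    m=optics.camera_model(n); print(n,{k:np.round(v,4).tolist() for k,v in m.items()})
o=bot.get_obs(); print(o)
E
```

```text
pics
scene {'fx': 421.1341, 'fy': 421.1341, 'cx': 276.7462, 'cy': 201.6171, 'cam_to_world': [[-0.6081, -0.5511, 0.5714, 1.1147], [0.7935, -0.4017, 0.4571, 0.464], [-0.0223, 0.7314, 0.6816, 0.903], [0.0, 0.0, 0.0, 1.0]]}
top {'fx': 400.037, 'fy': 400.037, 'cx': 276.0592, 'cy': 211.3803, 'cam_to_world': [[0.0147, 0.9909, -0.1341, 0.3693], [-0.9999, 0.0156, 0.0057, -0.0211], [0.0078, 0.134, 0.991, 1.199], [0.0, 0.0, 0.0, 1.0]]}
{'t': 0.1, 'q': array([ 1.14891619,  0.47768233,  0.02234606,  1.55632139, -0.01149478,
        1.10930091, -0.08313279]), 'joint_vel': array([ 0.00058584, -0.0012626 ,  0.00167401, -0.00243842, -0.00071952,
       -0.00084118,  0.00094991]), 'joint_torque': array([ 5.12134153e-03, -5.97754633e+01,  1.61416054e+00, -2.81953901e+01,
        1.29204086e-02,  4.95304470e-03,  2.46947235e-05]), 'eef_pos': array([ 0.20821486, -0.64166119,  0.30305962]), 'tool_rot': array([-7.70552911e-04,  9.87718694e-01,  1.56240693e-01, -1.82499903e-04]), 'contact_force': array([ 0.28830681, -0.49989151, -0.08328108]), 'torque': array([ 0.02675841, -0.03035623,  0.01919563]), 'grasp_force': 0.0, 'gripper_width': 0.9941709801967298}
```

View pics/scene0.png

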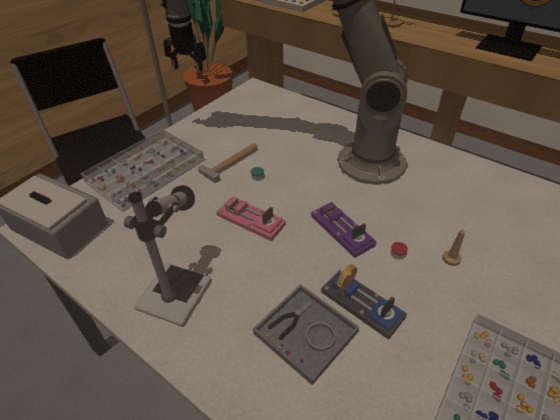

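View pics/top0.png

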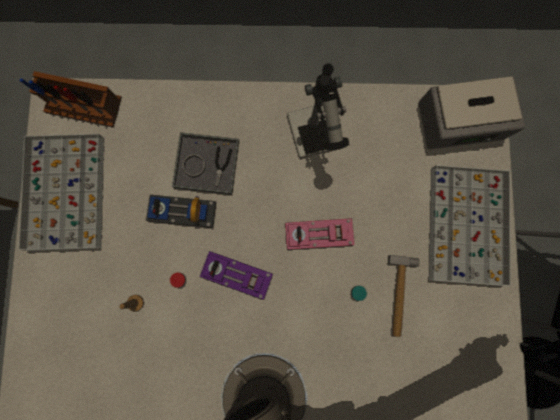

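The blue vise is at about (180,210) in the top view, with its knob near (158,208) and the bangle near (197,210). The inspection camera is near (328,125), facing the robot. I'll enlarge these areas.

```bash
cat > h.py <<'E'
import numpy as np, cv2
from station import bot, optics
def proj(n,P,m=None):
    m=m or optics.camera_model(n); T=np.linalg.inv(m["cam_to_world"]); p=T[:3,:3]@np.asarray(P,float)+T[:3,3]
    return np.array([m["cx"]+m["fx"]*p[0]/-p[2], m["cy"]+m["fy"]*p[1]/p[2]])
def ray(n,uv,m=None):
    m=m or optics.camera_model(n); T=np.array(m["cam_to_world"])
    d=T[:3,:3]@np.array([(uv[0]-m["cx"])/m["fx"],-(uv[1]-m["cy"])/m["fy"],-1]); return T[:3,3],d/np.linalg.norm(d)
def onz(n,uv,z,m=None):
    o,d=ray(n,uv,m); return o+d*(z-o[2])/d[2]
def tri(*rays):
    A=sum(np.eye(3)-np.outer(d,d) for o,d in rays); b=sum((np.eye(3)-np.outer(d,d))@o for o,d in rays)
    p=np.linalg.solve(A,b); return p,[np.linalg.norm(np.cross(p-o,d))*1e3 for o,d in rays]
E
python3 - <<'E'
from h import *
t=cv2.imread("pics/top0.png"); s=cv2.imread("pics/scene0.png")
def c(im,x,y,w,h): return cv2.convertScaleAbs(cv2.resize(im[y:y+h,x:x+w],(400,300),interpolation=cv2.INTER_CUBIC),alpha=1.7)
cv2.imwrite("pics/m0.png",np.vstack([np.hstack([c(t,140,180,80,60),c(s,310,255,100,75)]),np.hstack([c(t,270,55,112,84+30) if 0 else c(t,280,60,120,90),c(s,120,170,120,90)])]))
hsv=cv2.cvtColor(t,cv2.COLOR_BGR2HSV)
for n,uv,z in (("top",(158,208),.06),("top",(197,210),.09),("scene",(352,272),.09),("scene",(386,306),.06)): print(n,onz(n,uv,z).round(3))
E
```

```text
top [0.528 0.311 0.06 ]
top [0.52  0.193 0.09 ]
scene [0.523 0.214 0.09 ]
scene [0.54  0.317 0.06 ]
```

View pics/m0.png

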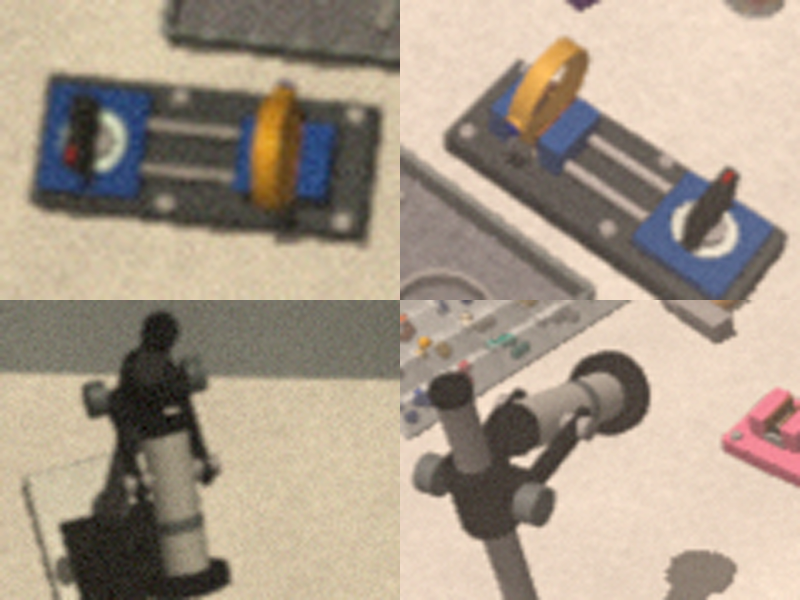

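```bash
cat >> h.py <<'E'
from scipy.spatial.transform import Rotation as R
def pose():
    o=bot.get_obs(); q=o["tool_rot"]; return np.array(o["eef_pos"]),R.from_quat([q[1],q[2],q[3],q[0]])
def delta(P,Rt,p0=None,R0=None):
    if p0 is None: p0,R0=pose()
    off=R0.inv().apply(np.asarray(P)-p0); ang=np.degrees((R0.inv()*Rt).as_rotvec())/45
    print("offset",off.round(4).tolist(),"angular",ang.round(4).tolist())
def down(yaw):  # tool x at yaw, z down
    return R.from_euler("z",yaw)*R.from_euler("x",np.pi)
E
python3 - <<'E'
from h import *
p,r=pose(); m=optics.camera_model("wrist"); T=np.array(m["cam_to_world"])
print("cam in tool",r.inv().apply(T[:3,3]-p).round(4),(r.inv().as_matrix()@T[:3,:3]).round(3).tolist(),m["fx"],m["cx"],m["cy"])
for n in("top","scene"):
    im=cv2.imread(f"pics/{n}0.png"); hsv=cv2.cvtColor(im,cv2.COLOR_BGR2HSV)
    h,s,v=cv2.split(hsv)
    roi=np.zeros_like(h); 
    if n=="top": roi[185:232,140:222]=1
    else: roi[255:340,310:412]=1
    b=((h>100)&(h<125)&(s>120)&(v>50)&(roi>0)).astype(np.uint8)
    g=((h>12)&(h<30)&(s>150)&(v>70)&(roi>0)).astype(np.uint8)
    k=((((v<75)&(roi>0))|(b>0)|(g>0))).astype(np.uint8)
    for nm,mm in(("blue",b),("gold",g),("all",k)):
        cs,_=cv2.findContours(mm,0,2)
        for c in cs:
            if cv2.contourArea(c)>25:
                rr=cv2.minAreaRect(c); print(n,nm,cv2.contourArea(c),np.round(cv2.boxPoints(rr),1).tolist())
                if n=="top" and nm=="all": print([onz(n,q,.02).round(4).tolist() for q in cv2.boxPoints(rr)])
                if n=="top" and nm=="blue": print([onz(n,q,.032).round(4).tolist() for q in cv2.boxPoints(rr)])
delta([0.40,0.26,0.35],down(0))
E
```

```text
cam in tool [ 0.0746  0.     -0.0685] [[-0.001, 0.956, 0.294], [1.0, 0.001, 0.0], [0.0, 0.294, -0.956]] 330.5727096390844 279.2750439741394 212.8030925142818
top blue 57.0 [[199.39999389648438, 217.89999389648438], [201.10000610351562, 204.5], [206.1999969482422, 205.1999969482422], [204.60000610351562, 218.60000610351562]]
[[0.5043, 0.1967, 0.032], [0.5442, 0.1934, 0.032], [0.5425, 0.1781, 0.032], [0.5026, 0.1815, 0.032]]
top blue 78.0 [[158.0, 198.0], [169.0, 198.0], [169.0, 218.0], [158.0, 218.0]]
[[0.5616, 0.321, 0.032], [0.5621, 0.2886, 0.032], [0.5027, 0.2856, 0.032], [0.5022, 0.3178, 0.032]]
top blue 51.0 [[148.0, 197.0], [155.0, 197.0], [155.0, 217.0], [148.0, 217.0]]
[[0.5641, 0.3506, 0.032], [0.5644, 0.33, 0.032], [0.505, 0.3267, 0.032], [0.5047, 0.3472, 0.032]]
top gold 81.5 [[189.10000610351562, 218.5], [192.60000610351562, 197.10000610351562], [198.0, 198.0], [194.39999389648438, 219.39999389648438]]
top all 1742.5 [[145.60000610351562, 221.10000610351562], [149.1999969482422, 191.3000030517578], [216.1999969482422, 199.3000030517578], [212.6999969482422, 229.10000610351
[... 317 characters left out ...]
82.79998779296875], [348.6000061035156, 263.29998779296875], [354.0, 267.0], [340.70001220703125, 286.5]]
scene all 113.5 [[376.20001220703125, 312.79998779296875], [390.8999938964844, 296.20001220703125], [396.8999938964844, 301.6000061035156], [382.20001220703125, 318.1000061035156]]
scene all 141.0 [[308.1000061035156, 296.6000061035156], [310.29998779296875, 293.6000061035156], [355.3999938964844, 326.3999938964844], [353.20001220703125, 329.3999938964844]]
scene all 1548.0 [[320.0, 290.6000061035156], [344.20001220703125, 259.3999938964844], [410.3999938964844, 310.79998779296875], [386.1000061035156, 342.1000061035156]]
offset [0.4607, -0.7985, -0.0457] angular [-0.002, 0.0005, 0.3995]
```

Run:
```python
from h import *
L,e=tri(ray("top",(337.6,143.4)),ray("scene",(180,197))); print("lens",L.round(3),e)
# barrel axis planes: rear/front axis points of the barrel in each view
top=[(280+165*.3,60+135*.3),(280+188*.3,60+268*.3)]; sc=[(120+140*.3,170+128*.3),(120+203*.3,170+92*.3)]
def pn(n,ab): 
    a,b=ray(n,ab[0])[1],ray(n,ab[1])[1]; return np.cross(a,b)/np.linalg.norm(np.cross(a,b))
d=np.cross(pn("top",top),pn("scene",sc)); d/=np.linalg.norm(d); d*=np.sign(d[0]); print("axis",d.round(3),"elev",np.degrees(np.arcsin(d[2])),"yaw",np.degrees(np.arctan2(d[1],d[0])))
print("focus",(L-.09*d).round(3))
```

```text
lens [ 0.675 -0.179  0.233] [np.float64(1.8902447691998043), np.float64(1.890244769199926)]
axis [0.913 0.221 0.343] elev 20.054201508752257 yaw 13.596819862440539
focus [ 0.593 -0.199  0.202]
```

```bash
cat >> h.py <<'E'
def tilt(yaw,t): # tool x level heading yaw, then tipped so z leans forward by t
    return R.from_euler("z",yaw)*R.from_euler("y",-t)*R.from_euler("x",np.pi)
E
python3 - <<'E'
from h import *
delta([0.45,-0.36,0.42],tilt(0,np.radians(25)))
delta([0.45,-0.05,0.42],tilt(0,np.radians(25)),np.array([0.45,-0.36,0.42]),tilt(0,np.radians(25)))
E
```

```text
offset [0.3169, -0.1935, -0.1167] angular [-0.0891, 0.5514, 0.3927]
offset [0.0, -0.31, -0.0] angular [0.0, 0.0, 0.0]
```

drive_tool:
  deltas:
    - {"gripper": 0,"offset": [0.317,-0.194,-0.117],"angular": [-0.09,0.55,0.39]}
    - {"gripper": 0,"offset": [0.317,-0.194,-0.117],"angular": [-0.09,0.55,0.39]}
    - {"gripper": 0,"offset": [0.317,-0.194,-0.117],"angular": [-0.09,0.55,0.39]}
    - {"gripper": 0,"offset": [0.317,-0.194,-0.117],"angular": [-0.09,0.55,0.39]}
    - {"gripper": 0,"offset": [0.317,-0.194,-0.117],"angular": [-0.09,0.55,0.39]}

```text
t: 0.6
eef_pos: [0.3621, -0.4597, 0.3784]
tool_rot: [0.001, 0.976, -0.002, 0.216]
contact_force: [0.1, -0.5, 0.9]
gripper_width: 1.0
grasp_force: 0.0
```

Run:
```python
from h import *
delta([0.45,-0.36,0.42],tilt(0,np.radians(25)))
```

```text
offset [0.097, -0.1, -0.0007] angular [0.0025, 0.0001, -0.0035]
```

drive_tool:
  deltas:
    - {"gripper": 0,"offset": [0.09,-0.09,0.0],"angular": [0,0,0]}
    - {"gripper": 0,"offset": [0.09,-0.09,0.0],"angular": [0,0,0]}
    - {"gripper": 0,"offset": [0.09,-0.09,0.0],"angular": [0,0,0]}
    - {"gripper": 0,"offset": [0.09,-0.09,0.0],"angular": [0,0,0]}
    - {"gripper": 0,"offset": [0.09,-0.09,0.0],"angular": [0,0,0]}

```text
t: 1.1
eef_pos: [0.4447, -0.3703, 0.4165]
tool_rot: [0.001, 0.976, 0.002, 0.216]
contact_force: [-0.2, -1.0, 0.3]
gripper_width: 1.001
grasp_force: 0.0
```

```bash
cat >> h.py <<'E'
import pickle
def snap(tag):
    m=optics.camera_model("wrist"); im=optics.read_camera("wrist"); cv2.imwrite(f"pics/{tag}.png",im); pickle.dump(m,open(f"pics/{tag}.pkl","wb")); return im,m
E
python3 - <<'E'
from h import *
im,m=snap("w1"); print(pose()[0], proj("wrist",[.675,-.179,.233],m))
E
```

```text
[ 0.44390652 -0.37129032  0.4160279 ] [68.7572749 44.5394756]
```

drive_tool:
  deltas:
    - {"gripper": 0,"offset": [0,-0.25,0.0],"angular": [0,0,0]}
    - {"gripper": 0,"offset": [0,-0.25,0.0],"angular": [0,0,0]}
    - {"gripper": 0,"offset": [0,-0.25,0.0],"angular": [0,0,0]}
    - {"gripper": 0,"offset": [0,-0.25,0.0],"angular": [0,0,0]}
    - {"gripper": 0,"offset": [0,-0.25,0.0],"angular": [0,0,0]}

```text
t: 1.65
eef_pos: [0.4433, -0.1206, 0.4154]
tool_rot: [0.001, 0.976, -0.001, 0.216]
contact_force: [0.8, 0.3, 0.0]
gripper_width: 0.997
grasp_force: 0.0
```

drive_tool:
  deltas:
    - {"gripper": 0,"offset": [0,0,0.0],"angular": [0,0,0]}
    - {"gripper": 0,"offset": [0,0,0.0],"angular": [0,0,0]}

```text
t: 1.85
eef_pos: [0.4438, -0.1212, 0.4158]
tool_rot: [0.001, 0.976, 0.001, 0.216]
contact_force: [0.4, -1.1, 1.0]
gripper_width: 1.0
grasp_force: 0.0
```

Run:
```python
from h import *
im,m=snap("w2"); print(pose()[0], proj("wrist",[.675,-.179,.233],m))
a=cv2.imread("pics/w1.png"); cv2.imwrite("pics/m1.png",cv2.convertScaleAbs(cv2.resize(np.vstack([a[:,:],im]),(400*1,600)),alpha=1.6))
c=lambda z: cv2.convertScaleAbs(z,alpha=1.6)
cv2.imwrite("pics/m1.png",np.hstack([cv2.resize(c(a),(400,300)),cv2.resize(c(im),(400,300))]))
```

```text
[ 0.44384689 -0.12234546  0.4157397 ] [342.25086928  44.11442564]
```

View pics/m1.png

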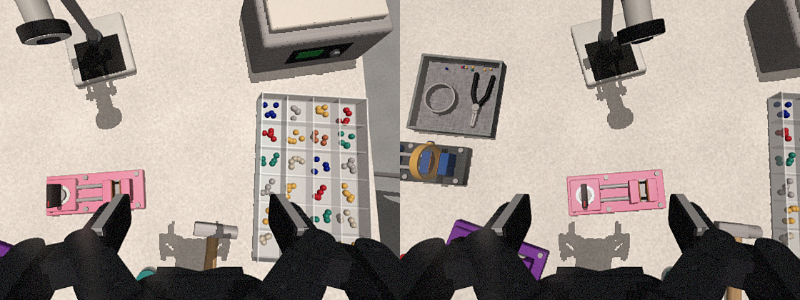

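The lens ring shows in both views near the top edge. I'll tilt further and go lower so the lens and barrel are better framed.

Run:
```python
from h import *
delta([0.44,-0.12,0.32],tilt(0,np.radians(43)))
```

```text
offset [-0.0439, -0.0026, 0.0852] angular [0.0034, 0.4011, 0.0013]
```

drive_tool:
  deltas:
    - {"gripper": 0,"offset": [-0.044,0,0.085],"angular": [0,0.4,0]}
    - {"gripper": 0,"offset": [-0.044,0,0.085],"angular": [0,0.4,0]}
    - {"gripper": 0,"offset": [-0.044,0,0.085],"angular": [0,0.4,0]}
    - {"gripper": 0,"offset": [-0.044,0,0.085],"angular": [0,0.4,0]}
    - {"gripper": 0,"offset": [-0.044,0,0.085],"angular": [0,0.4,0]}

```text
t: 2.4
eef_pos: [0.4383, -0.1234, 0.3174]
tool_rot: [0.002, 0.931, -0.001, 0.364]
contact_force: [-0.2, 0.8, 0.2]
gripper_width: 1.004
grasp_force: 0.0
```

Run:
```python
from h import *
im,m=snap("w3"); print(pose()[0],pose()[1].as_matrix()[:,2], proj("wrist",[.675,-.179,.233],m))
```

```text
[ 0.43823997 -0.12327886  0.31729566] [ 0.67844341 -0.00430479 -0.73464005] [346.44060148  55.59144998]
```

drive_tool:
  deltas:
    - {"gripper": 0,"offset": [0,0.15,0],"angular": [0,0,0]}
    - {"gripper": 0,"offset": [0,0.15,0],"angular": [0,0,0]}
    - {"gripper": 0,"offset": [0,0.15,0],"angular": [0,0,0]}
    - {"gripper": 0,"offset": [0,0.15,0],"angular": [0,0,0]}
    - {"gripper": 0,"offset": [0,0.15,0],"angular": [0,0,0]}

```text
t: 2.95
eef_pos: [0.4399, -0.274, 0.3204]
tool_rot: [0.002, 0.931, -0.001, 0.366]
contact_force: [0.3, 0.4, -0.0]
gripper_width: 1.002
grasp_force: 0.0
```

Run:
```python
from h import *
im,m=snap("w4"); print(pose()[0],pose()[1].as_matrix()[:,2], proj("wrist",[.675,-.179,.233],m))
a=cv2.imread("pics/w3.png")
u1=proj("wrist",[.72,-.165,.25],pickle.load(open("pics/w3.pkl","rb"))).astype(int); u2=proj("wrist",[.72,-.165,.25],m).astype(int)
def c(z,u):
    x=int(np.clip(u[0]-100,0,360)); y=int(np.clip(u[1]-75,0,270)); print(x,y); return cv2.convertScaleAbs(cv2.resize(z[y:y+150,x:x+200],(400,300),interpolation=cv2.INTER_CUBIC),alpha=1.6)
cv2.imwrite("pics/m2.png",np.hstack([c(a,u1),c(im,u2)]))
```

```text
[ 0.44005781 -0.27226675  0.32032656] [ 0.68080713 -0.00213508 -0.73245962] [160.66016376  61.24965129]
228 0
45 0
```

View pics/m2.png

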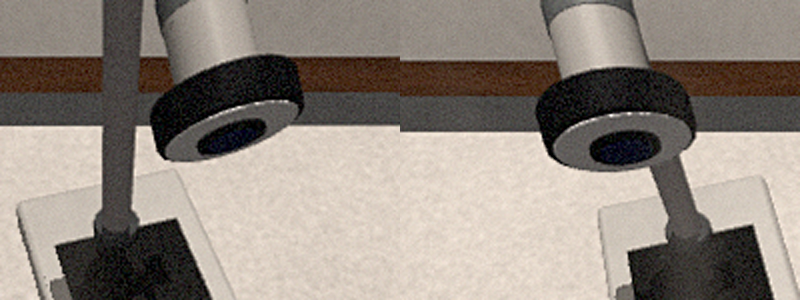

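The views show the white lamp ring around the dark lens. In w3 the lens is at about (344,68) px and in w4 about (157,73) px. I'll fit a 3-D circle of known size to both outlines by ray casting.

```bash
cat > lens.py <<'E'
from h import *
from scipy.optimize import least_squares
ed={"ring":[], "lens":[]}
for tag,c in(("w3",(344,66)),("w4",(157,72))):
    im=cv2.imread(f"pics/{tag}.png"); m=pickle.load(open(f"pics/{tag}.pkl","rb"))
    s=4; x0,y0=c[0]-55,max(c[1]-50,0); roi=cv2.resize(im[y0:c[1]+50,x0:c[0]+55],None,fx=s,fy=s,interpolation=cv2.INTER_CUBIC)
    g=cv2.GaussianBlur(cv2.cvtColor(roi,cv2.COLOR_BGR2GRAY),(0,0),4)
    cc=(np.array(c)-[x0,y0])*s
    dark=(g<42).astype(np.uint8); n,lab,st,ce=cv2.connectedComponentsWithStats(dark)
    k=min(range(1,n),key=lambda i:np.hypot(*(ce[i]-cc-[0,8])) if st[i,4]>1500 else 1e9)
    lc,_=cv2.findContours((lab==k).astype(np.uint8),0,1); le=max(lc,key=len)[:,0]
    face=((g>42)&(g<98)).astype(np.uint8); face=cv2.morphologyEx(face,cv2.MORPH_OPEN,np.ones((7,7)))
    n,lab,st,ce=cv2.connectedComponentsWithStats(face); k=max(range(1,n),key=lambda i:st[i,4] if np.hypot(*(ce[i]-cc))<60 else 0)
    fc,_=cv2.findContours((lab==k).astype(np.uint8),0,1); fe=cv2.convexHull(max(fc,key=len))[:,0]
    vis=cv2.convertScaleAbs(roi,alpha=1.6); cv2.polylines(vis,[le],True,(0,0,255)); cv2.polylines(vis,[fe],True,(0,255,0)); cv2.imwrite(f"pics/fit_{tag}.png",vis)
    print(tag,"lens",[np.round(v,1) for v in cv2.fitEllipse(le)],"ring",[np.round(v,1) for v in cv2.fitEllipse(fe)])
    for nm,e in(("lens",le),("ring",fe)):
        E=cv2.fitEllipse(e); p=cv2.ellipse2Poly(tuple(int(round(v)) for v in E[0]),(1,1),0,0,1,1)
        th=np.linspace(0,2*np.pi,40,endpoint=False); a=np.radians(E[2]); Q=np.c_[E[1][0]/2*np.cos(th),E[1][1]/2*np.sin(th)]@np.array([[np.cos(a),np.sin(a)],[-np.sin(a),np.cos(a)]])+E[0]
        Q=(Q+.5)/s-.5+[x0,y0]
        ed[nm]+=[ray("wrist",q,m) for q in Q]
def fit(rays,r):
    O=np.array([x[0] for x in rays]); D=np.array([x[1] for x in rays])
    def f(p):
        n=np.array([np.cos(p[3])*np.cos(p[4]),np.sin(p[3])*np.cos(p[4]),np.sin(p[4])])
        t=((p[:3]-O)@n)/(D@n); return (np.linalg.norm(O+D*t[:,None]-p[:3],axis=1)-p[5])*1e3
    for free in (0,1):
        ff=f if free else (lambda q: f(np.r_[q,r]))
        s=least_squares(ff,[.675,-.179,.233,.24,.35]+([r] if free else [])); print(s.x[:3].round(4),np.degrees(s.x[3:5]).round(2),s.x[5:].round(4),"rms mm",np.sqrt(np.mean(s.fun**2)).round(2))
for k,r in(("ring",.03),("lens",.014)): print(k); fit(ed[k],r)
E
python3 lens.py; python3 -c "
import cv2,numpy as np
cv2.imwrite('pics/m3.png',np.hstack([cv2.imread('pics/fit_w3.png')[:,:400],cv2.imread('pics/fit_w4.png')[:,:400]]))"
```

```text
w3 lens [array([218.7, 208.9]), array([ 55.3, 157.1]), np.float64(70.3)] ring [array([271. , 192.9]), array([107.4, 372.6]), np.float64(76.5)]
w4 lens [array([221. , 207.4]), array([ 71.7, 148.7]), np.float64(83.4)] ring [array([261.1, 265.6]), array([256.9, 374.4]), np.float64(108.6)]
ring
[ 0.6437 -0.1872  0.2298] [  0.17 -13.76] [] rms mm 6.58
[ 0.6442 -0.1875  0.2284] [-0.5  -7.92] [0.0318] rms mm 6.5
lens
[ 0.6713 -0.1742  0.2357] [  3.61 -40.35] [] rms mm 4.52
[ 0.7035 -0.1921  0.6403] [ -0.87 -49.41] [0.3472] rms mm 0.0
```

View pics/m3.png

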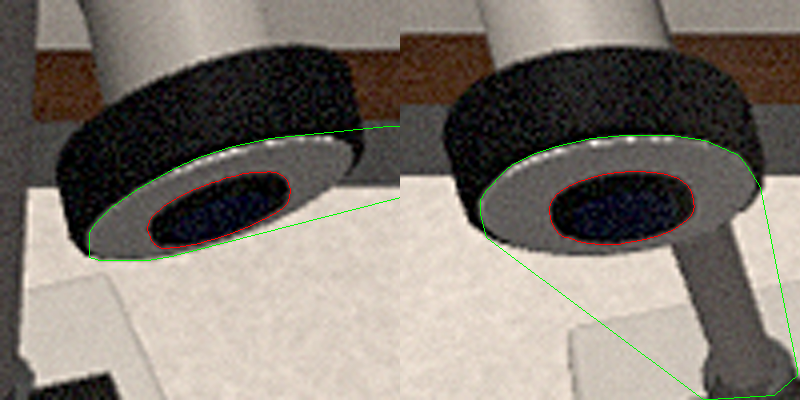

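```bash
cat > l2.py <<'E'
from h import *
from scipy.optimize import least_squares
M={t:pickle.load(open(f"pics/{t}.pkl","rb")) for t in("w3","w4")}
Es={"w3":((218.7,208.9),(55.3,157.1),70.3,(289,16)),"w4":((221,207.4),(71.7,148.7),83.4,(102,22))}
pts={}
for t,(c,wh,a,o) in Es.items():
    th=np.linspace(0,2*np.pi,40,endpoint=False); a=np.radians(a)
    Q=np.c_[wh[0]/2*np.cos(th),wh[1]/2*np.sin(th)]@np.array([[np.cos(a),np.sin(a)],[-np.sin(a),np.cos(a)]])+c
    pts[t]=(Q+.5)/4-.5+o
C,e=tri(*[ray("wrist",pts[t].mean(0),M[t]) for t in pts]); print("tri",C.round(4),e)
for t in pts: print(t,"cam",np.array(M[t]["cam_to_world"])[:3,3].round(3),"est diam mm",np.ptp(pts[t],axis=0)[0]/M[t]["fx"]*np.linalg.norm(C-np.array(M[t]["cam_to_world"])[:3,3])*1e3)
def f(p,off=None):
    n=np.array([np.cos(p[3])*np.cos(p[4]),np.sin(p[3])*np.cos(p[4]),np.sin(p[4])]); r=[]
    for i,t in enumerate(pts):
        sh=p[5:8]*(1 if i else -1)
        for q in pts[t][::2]:
            o,d=ray("wrist",q,M[t]); o=o+sh; x=o+d*((p[:3]-o)@n)/(d@n); r.append((np.linalg.norm(x-p[:3])-p[8])*1e3)
    return np.r_[r, p[5:8]/.002*3, (p[8]-.014)/.0005*2]
for el in(0.2,.35,.5):
    s=least_squares(f,np.r_[C,.24,el,0,0,0,.014],x_scale=np.r_[[.01]*3,.1,.1,[.001]*4],loss="linear"); print(s.x[:3].round(4),np.degrees(s.x[3:5]).round(2),s.x[5:].round(4),s.cost,np.abs(s.fun[:-4]).max())
E
python3 l2.py
```

```text
tri [ 0.6653 -0.1762  0.2294] [np.float64(0.02190523483079862), np.float64(0.021905234830723017)]
w3 cam [ 0.446 -0.123  0.418] est diam mm 33.204245782735654
w4 cam [ 0.447 -0.274  0.421] est diam mm 34.28715044199729
[ 0.6638 -0.1764  0.2302] [14.64 23.41] [-0.0001  0.0005  0.0001  0.0144] 4.458766326024573 0.7924100640727318
[ 0.6638 -0.1764  0.2302] [14.64 23.41] [-0.0001  0.0005  0.0001  0.0144] 4.458766325797189 0.7924160973718057
[ 0.6638 -0.1764  0.2302] [14.64 23.41] [-0.0001  0.0005  0.0001  0.0144] 4.458766326151617 0.7924093413160804
```

The lens fit is consistent: centre (0.664,-0.176,0.230), elevation 23.4°, yaw 14.6°, residuals under 1 mm. It also agrees with the scene and top triangulation. Next is the vise.

Run:
```python
from h import *
delta([0.44,0.0,0.35],down(np.radians(-6)))
```

```text
offset [0.0204, -0.2722, -0.0224] angular [-0.0469, -0.9528, 0.1272]
```

drive_tool:
  deltas:
    - {"gripper": 0,"offset": [0.02,-0.272,-0.022],"angular": [-0.047,-0.953,0.127]}
    - {"gripper": 0,"offset": [0.02,-0.272,-0.022],"angular": [-0.047,-0.953,0.127]}
    - {"gripper": 0,"offset": [0.02,-0.272,-0.022],"angular": [-0.047,-0.953,0.127]}
    - {"gripper": 0,"offset": [0.02,-0.272,-0.022],"angular": [-0.047,-0.953,0.127]}
    - {"gripper": 0,"offset": [0.02,-0.272,-0.022],"angular": [-0.047,-0.953,0.127]}

```text
t: 3.5
eef_pos: [0.4424, -0.1551, 0.3273]
tool_rot: [-0.033, 0.975, -0.008, 0.218]
contact_force: [1.1, 0.2, -0.8]
gripper_width: 1.0
grasp_force: 0.0
```

Run:
```python
from h import *
delta([0.53,0.25,0.33],down(np.radians(-6)))
```

```text
offset [0.0679, -0.4046, 0.0592] angular [-0.113, -0.5554, 0.1093]
```

drive_tool:
  deltas:
    - {"gripper": 0,"offset": [0.068,-0.404,0.059],"angular": [-0.113,-0.555,0.109]}
    - {"gripper": 0,"offset": [0.068,-0.404,0.059],"angular": [-0.113,-0.555,0.109]}
    - {"gripper": 0,"offset": [0.068,-0.404,0.059],"angular": [-0.113,-0.555,0.109]}
    - {"gripper": 0,"offset": [0.068,-0.404,0.059],"angular": [-0.113,-0.555,0.109]}
    - {"gripper": 0,"offset": [0.068,-0.404,0.059],"angular": [-0.113,-0.555,0.109]}

```text
t: 4.0
eef_pos: [0.4899, 0.0566, 0.3286]
tool_rot: [0.0, 0.999, -0.052, 0.001]
contact_force: [1.0, 0.3, -0.9]
gripper_width: 1.001
grasp_force: 0.0
```

Run:
```python
from h import *
delta([0.53,0.25,0.33],down(np.radians(-6)))
```

```text
offset [0.02, -0.1965, -0.0014] angular [0.0003, -0.0025, 0.002]
```

drive_tool:
  deltas:
    - {"gripper": 0,"offset": [0.02,-0.19,0],"angular": [0,0,0]}
    - {"gripper": 0,"offset": [0.02,-0.19,0],"angular": [0,0,0]}
    - {"gripper": 0,"offset": [0.02,-0.19,0],"angular": [0,0,0]}
    - {"gripper": 0,"offset": [0.02,-0.19,0],"angular": [0,0,0]}
    - {"gripper": 0,"offset": [0.02,-0.19,0],"angular": [0,0,0]}

```text
t: 4.5
eef_pos: [0.5268, 0.2479, 0.3286]
tool_rot: [-0.002, 0.999, -0.047, 0.002]
contact_force: [-0.2, 0.2, -0.8]
gripper_width: 0.999
grasp_force: 0.0
```

Run:
```python
from h import *
im,m=snap("w5"); print(pose()[0])
y=np.radians(-5.9); o=np.array([.5226,.203,0]); V=R.from_euler("z",y)
v=cv2.convertScaleAbs(im,alpha=1.6)
for P in([-.04,-.048,.02],[.04,-.048,.02],[.04,.152,.02],[-.04,.152,.02],[-.022,.115,.07],[.022,.115,.07],[0,-.007,.098],[0,.007,.098],[.041,0,.064]):
    u=proj("wrist",o+V.apply(P),m); cv2.circle(v,tuple(int(round(a)) for a in u),3,(0,255,0),1)
cv2.imwrite("pics/w5v.png",v)
```

```text
[0.52707749 0.24420037 0.32833854]
```

View pics/w5v.png

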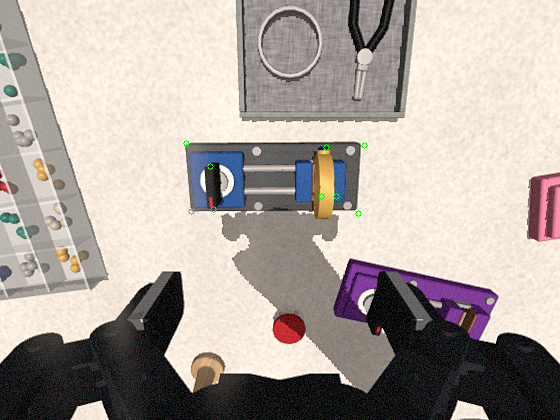

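The base's corners are at about (190,143), (360,143), (360,211) and (190,212). The knob bar is at x≈213 and the gold band at x≈322. I'll extract them precisely.

```bash
cat > v.py <<'E'
from h import *
im,m=snap("w6"); print(pose()[0].round(4))
hsv=cv2.cvtColor(im,cv2.COLOR_BGR2HSV); h,s,v=cv2.split(hsv)
roi=np.zeros_like(h); roi[130:225,180:372]=1
b=((h>100)&(h<125)&(s>120)&(v>40)&(roi>0)); g=((h>12)&(h<30)&(s>130)&(v>60)&(roi>0))
sh=((v<85)&(s<60)); sh[209:]=False
al=((((v<62)&(roi>0))|b|g)).astype(np.uint8)
al[213:]=0
al=cv2.morphologyEx(al,cv2.MORPH_OPEN,np.ones((5,5)))
c=max(cv2.findContours(al,0,2)[0],key=cv2.contourArea); bx=cv2.boxPoints(cv2.minAreaRect(c)); W=[onz("wrist",q,.02,m)[:2] for q in bx]
print("base px",bx.round(1).tolist(),np.round(W,4).tolist(),"ctr",np.mean(W,0).round(4),[round(np.linalg.norm(W[i]-W[i-1]),4) for i in range(4)])
k=((v<35)&(s<140)); r2=np.zeros_like(k); r2[158:208,203:224]=1; k=(k&r2).astype(np.uint8)
c=max(cv2.findContours(k,0,2)[0],key=cv2.contourArea); bx=cv2.boxPoints(cv2.minAreaRect(c)); print("bar px",bx.round(1).tolist(),"top-end pts",[onz("wrist",q,.07,m)[:2].round(4).tolist() for q in bx])
c=max(cv2.findContours(g.astype(np.uint8),0,2)[0],key=cv2.contourArea); bx=cv2.boxPoints(cv2.minAreaRect(c)); print("gold px",bx.round(1).tolist())
gy=np.nonzero(g); 
for r in (165,180,195,210):
    xs=np.nonzero(g[r,300:345])[0]+300
    if len(xs): print("row",r,xs.min(),xs.max(),"at z.098",onz("wrist",(xs.mean(),r),.098,m).round(4))
E
python3 v.py
```

```text
[0.5275 0.2416 0.3282]
base px [[270.0, 151.0], [352.0, 151.0], [352.0, 212.0], [270.0, 212.0]] [[0.5606, 0.252], [0.5516, 0.16], [0.4796, 0.1624], [0.4891, 0.2596]] ctr [0.5202 0.2085] [np.float64(0.0719), np.float64(0.0925), np.float64(0.072), np.float64(0.0977)]
bar px [[203.8000030517578, 164.3000030517578], [213.8000030517578, 162.89999389648438], [220.0, 205.6999969482422], [209.89999389648438, 207.1999969482422]] top-end pts [[0.5594, 0.3167], [0.5598, 0.3065], [0.5157, 0.3071], [0.5151, 0.3176]]
gold px [[308.0, 150.0], [329.0, 150.0], [329.0, 219.0], [308.0, 219.0]]
row 165 309 328 at z.098 [0.5522 0.2064 0.098 ]
row 180 310 328 at z.098 [0.5384 0.2066 0.098 ]
row 195 310 328 at z.098 [0.5243 0.2077 0.098 ]
row 210 310 328 at z.098 [0.5098 0.2086 0.098 ]
```

```bash
cat > v2.py <<'E'
from h import *
im,m=snap("w7"); print(*[pose()[0].round(4) for _ in range(3)])
g=cv2.GaussianBlur(im[:,:,2],(0,0),1.2).astype(float)  # red channel: blue and grey both dark
print("bench/base/shadow",g[135,275],g[150,230],g[222,270])
def cross(line,th=75):  # first index where value falls below th, sub-pixel
    i=np.argmax(line<th); return i-1+(line[i-1]-th)/(line[i-1]-line[i])
L=[(170+cross(g[r,170:240]),r) for r in range(150,206,5)]
Rr=[(385-cross(g[r,385:330:-1]),r) for r in range(150,206,5)]
T=[(c,128+cross(g[128:170,c])) for c in range(196,300,8)]
def ln(P): 
    P=np.array([onz("wrist",p,.02,m)[:2] for p in P]); vx,vy,x,y=cv2.fitLine(P.astype(np.float32),cv2.DIST_HUBER,0,.001,.001).ravel(); return np.array([vx,vy]),np.array([x,y])
ls={n:ln(P) for n,P in(("L",L),("R",Rr),("T",T))}
for n,(d,p) in ls.items(): print(n,np.degrees(np.arctan2(d[1],d[0])).round(2),p.round(4))
def X(a,b): 
    t=np.linalg.solve(np.c_[a[0],-b[0]],b[1]-a[1]); return a[1]+t[0]*a[0]
a,b=X(ls["L"],ls["T"]),X(ls["R"],ls["T"]); u=(a-b)/np.linalg.norm(a-b); w=np.array([u[1],-u[0]])
print("corners",a.round(4),b.round(4),"len",np.linalg.norm(a-b),"yaw",np.degrees(np.arctan2(w[1],w[0])))
o=b+u*.048-w*.04; print("origin",o.round(4),"knob",(o+u*.115).round(4))
E
python3 v2.py
```

```text
[0.5278 0.24   0.3283] [0.5278 0.24   0.3283] [0.5278 0.24   0.3283]
bench/base/shadow 154.0 60.0 92.0
L -5.01 [0.5357 0.3535]
R -4.98 [0.5235 0.1591]
T 85.11 [0.5712 0.2752]
corners [0.5776 0.3498] [0.561  0.1558] len 0.1946665 yaw -4.892439
origin [0.5252 0.2071] knob [0.535  0.3217]
```

Base length reads 195 mm against 200 mm, and yaw is about -5°. The knob should be near (0.535, 0.318). I'll hover over it and check before gripping.

Run:
```python
from h import *
delta([0.535,0.318,0.19],down(np.radians(-5)))
```

```text
offset [-0.0013, -0.0783, 0.1383] angular [0.0001, -0.0039, -0.0204]
```

drive_tool:
  deltas:
    - {"gripper": 0,"offset": [-0.001,-0.078,0.138],"angular": [0,-0.004,-0.02]}
    - {"gripper": 0,"offset": [-0.001,-0.078,0.138],"angular": [0,-0.004,-0.02]}
    - {"gripper": 0,"offset": [-0.001,-0.078,0.138],"angular": [0,-0.004,-0.02]}
    - {"gripper": 0,"offset": [-0.001,-0.078,0.138],"angular": [0,-0.004,-0.02]}
    - {"gripper": 0,"offset": [-0.001,-0.078,0.138],"angular": [0,-0.004,-0.02]}

```text
t: 5.15
eef_pos: [0.5354, 0.3169, 0.1896]
tool_rot: [0.001, 0.999, -0.044, -0.001]
contact_force: [0.0, -0.6, 1.4]
gripper_width: 1.001
grasp_force: 0.0
```

drive_tool:
  deltas:
    - {"gripper": 0,"offset": [0,0,0],"angular": [0,0,0]}
    - {"gripper": 0,"offset": [0,0,0],"angular": [0,0,0]}
    - {"gripper": 0,"offset": [0,0,0],"angular": [0,0,0]}

```text
t: 5.45
eef_pos: [0.537, 0.3175, 0.1928]
tool_rot: [-0.001, 0.999, -0.045, 0.002]
contact_force: [-0.6, -0.9, -0.1]
gripper_width: 0.997
grasp_force: 0.0
```

Run:
```python
from h import *
im,m=snap("w8"); p,r=pose(); print(p.round(4),np.degrees(np.arctan2(*r.as_matrix()[[1,0],0])))
u=proj("wrist",[.535,.318,.07],m); print(u); x,y=u.astype(int)
v=cv2.convertScaleAbs(im,alpha=1.6); cv2.circle(v,(x,y),3,(0,255,0),1); cv2.imwrite("pics/w8v.png",v)
```

```text
[0.5368 0.3176 0.1925] -5.122384947980805
[278.95821839 240.99248185]
```

View pics/w8v.png

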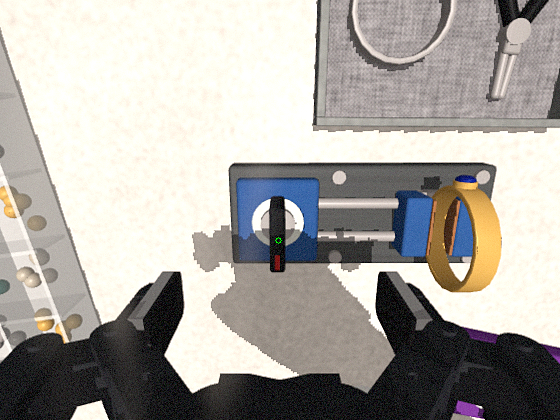

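The knob bar's top face is at about cols 272–284, rows 202–272. It's centred under the tool and parallel to it, so I'll descend and grip.

drive_tool:
  deltas:
    - {"gripper": 0,"offset": [0,-0.001,0.04],"angular": [0,0,0]}
    - {"gripper": 0,"offset": [0,-0.001,0.075],"angular": [0,0,0]}
    - {"gripper": 0,"offset": [0,-0.001,0.075],"angular": [0,0,0]}
    - {"gripper": 0,"offset": [0,-0.001,0.075],"angular": [0,0,0]}
    - {"gripper": 120,"offset": [0,-0.001,0.075],"angular": [0,0,0]}
  grip_force: 50

```text
t: 6.0
eef_pos: [0.5372, 0.3201, 0.118]
tool_rot: [-0.002, 0.999, -0.044, 0.002]
contact_force: [-0.1, 0.6, -0.3]
gripper_width: 0.858
grasp_force: 0.0
```

drive_tool:
  deltas:
    - {"gripper": 255,"offset": [0,0,0],"angular": [0,0,0]}
    - {"gripper": 255,"offset": [0,0,0],"angular": [0,0,0]}
    - {"gripper": 255,"offset": [0,0,0],"angular": [0,0,0]}
    - {"gripper": 255,"offset": [0,0,0],"angular": [0,0,0]}
    - {"gripper": 255,"offset": [0,0,0],"angular": [0,0,0]}
  grip_force: 50

```text
t: 6.5
eef_pos: [0.5362, 0.3194, 0.1162]
tool_rot: [-0.001, 0.999, -0.044, 0.0]
contact_force: [-0.7, -1.1, 5.2]
gripper_width: 0.108
grasp_force: 49.6
```

drive_tool:
  deltas:
    - {"gripper": 255,"offset": [0,0,0],"angular": [0,0,0]}
    - {"gripper": 255,"offset": [0,0,0],"angular": [0,0,0]}
    - {"gripper": 255,"offset": [0,0,0],"angular": [0,0,0]}
    - {"gripper": 255,"offset": [0,0,0],"angular": [0,0,0]}

```text
t: 6.9
eef_pos: [0.5362, 0.3194, 0.1162]
tool_rot: [-0.001, 0.999, -0.044, 0.0]
contact_force: [-1.0, -0.9, 4.9]
gripper_width: 0.103
grasp_force: 49.7
```

drive_tool:
  deltas:
    - {"gripper": 255,"offset": [0,0,0],"angular": [0,0,-0.19]}
    - {"gripper": 255,"offset": [0,0,0],"angular": [0,0,-0.38]}
    - {"gripper": 255,"offset": [0,0,0],"angular": [0,0,-0.57]}
    - {"gripper": 255,"offset": [0,0,0],"angular": [0,0,-0.76]}
    - {"gripper": 255,"offset": [0,0,0],"angular": [0,0,-0.95]}

```text
t: 7.4
eef_pos: [0.5358, 0.3205, 0.1162]
tool_rot: [-0.001, 0.945, 0.326, 0.001]
contact_force: [-1.6, 2.2, 3.1]
gripper_width: 0.105
grasp_force: 49.5
```

drive_tool:
  deltas:
    - {"gripper": 255,"offset": [0,0,0],"angular": [0,0,-0.17]}
    - {"gripper": 255,"offset": [0,0,0],"angular": [0,0,-0.34]}
    - {"gripper": 255,"offset": [0,0,0],"angular": [0,0,-0.51]}
    - {"gripper": 255,"offset": [0,0,0],"angular": [0,0,-0.68]}
    - {"gripper": 255,"offset": [0,0,0],"angular": [0,0,-0.8]}

```text
t: 7.9
eef_pos: [0.535, 0.3211, 0.1162]
tool_rot: [-0.002, 0.798, 0.602, 0.001]
contact_force: [-5.1, 1.2, 4.7]
gripper_width: 0.107
grasp_force: 49.9
```

drive_tool:
  deltas:
    - {"gripper": 255,"offset": [0,0,0],"angular": [0,0,0]}
    - {"gripper": 255,"offset": [0,0,0],"angular": [0,0,0]}
    - {"gripper": 255,"offset": [0,0,0],"angular": [0,0,0]}

```text
t: 8.2
eef_pos: [0.535, 0.3211, 0.1162]
tool_rot: [-0.002, 0.8, 0.6, 0.001]
contact_force: [-3.0, 1.9, 5.4]
gripper_width: 0.107
grasp_force: 50.0
```

Run:
```python
from h import *
p,r=pose(); o=bot.get_obs(); print(p.round(4),np.degrees(np.arctan2(*r.as_matrix()[[1,0],0])),o["torque"].round(2),o["contact_force"].round(1),o["q"].round(2))
```

```text
[0.535  0.3211 0.1162] 73.80461456894272 [0.48 0.83 0.21] [-3.   1.9  5.4] [-0.18  0.7  -0.63  1.78  0.54  0.83 -1.36]
```

drive_tool:
  deltas:
    - {"gripper": 100,"offset": [0,0,0],"angular": [0,0,0]}
    - {"gripper": 100,"offset": [0,0,0],"angular": [0,0,0]}
    - {"gripper": 100,"offset": [0,0,0],"angular": [0,0,0]}
    - {"gripper": 100,"offset": [0,0,-0.04],"angular": [0,0,0]}
    - {"gripper": 100,"offset": [0,0,-0.08],"angular": [0,0,0]}

```text
t: 8.7
eef_pos: [0.5355, 0.3184, 0.1953]
tool_rot: [-0.001, 0.8, 0.6, -0.001]
contact_force: [1.1, 1.1, 0.3]
gripper_width: 0.61
grasp_force: 0.0
```

Run:
```python
from h import *
y=np.radians(-5)
delta([0.526,0.205,0.22],down(y))
```

```text
offset [-0.1115, 0.0227, -0.0246] angular [-0.0013, 0.0032, 1.7487]
```

drive_tool:
  deltas:
    - {"gripper": 60,"offset": [-0.02,0.005,-0.025],"angular": [0,0,0.19]}
    - {"gripper": 40,"offset": [-0.05,0.01,-0.025],"angular": [0,0,0.38]}
    - {"gripper": 40,"offset": [-0.08,0.015,-0.025],"angular": [0,0,0.57]}
    - {"gripper": 40,"offset": [-0.11,0.02,-0.025],"angular": [0,0,0.76]}
    - {"gripper": 40,"offset": [-0.112,0.023,-0.025],"angular": [0,0,0.95]}

```text
t: 9.2
eef_pos: [0.5266, 0.2, 0.2201]
tool_rot: [0.001, 0.965, 0.261, -0.001]
contact_force: [-0.1, 0.4, 0.1]
gripper_width: 0.845
grasp_force: 0.0
```

drive_tool:
  deltas:
    - {"gripper": 40,"offset": [0,0,0],"angular": [0,0,0.19]}
    - {"gripper": 40,"offset": [0,0,0],"angular": [0,0,0.38]}
    - {"gripper": 40,"offset": [0,0,0],"angular": [0,0,0.57]}
    - {"gripper": 40,"offset": [0,0,0],"angular": [0,0,0.76]}
    - {"gripper": 40,"offset": [0,0,0],"angular": [0,0,0.8]}

```text
t: 9.7
eef_pos: [0.5267, 0.2051, 0.2206]
tool_rot: [-0.0, 0.999, -0.045, 0.0]
contact_force: [0.9, -0.4, -0.6]
gripper_width: 0.845
grasp_force: 0.0
```

drive_tool:
  deltas:
    - {"gripper": 40,"offset": [0,0,0],"angular": [0,0,0]}
    - {"gripper": 40,"offset": [0,0,0],"angular": [0,0,0]}
    - {"gripper": 40,"offset": [0,0,0],"angular": [0,0,0]}

```text
t: 10.0
eef_pos: [0.5267, 0.2052, 0.2205]
tool_rot: [-0.001, 0.999, -0.043, 0.0]
contact_force: [-0.4, -0.0, 0.7]
gripper_width: 0.843
grasp_force: 0.0
```

Run:
```python
from h import *
im,m=snap("w9"); p,r=pose(); print(p.round(4),np.degrees(np.arctan2(*r.as_matrix()[[1,0],0])))
hsv=cv2.cvtColor(im,cv2.COLOR_BGR2HSV); h,s,v=cv2.split(hsv)
g=((h>12)&(h<30)&(s>130)&(v>50)); cs,_=cv2.findContours(g.astype(np.uint8),0,2)
for c in cs:
    if cv2.contourArea(c)>500:
        print(cv2.boundingRect(c))
        x,y,w,hh=cv2.boundingRect(c)
        for rr in range(y+5,y+hh,15):
            xs=np.nonzero(g[rr,x:x+w])[0]+x; print(rr,xs.min(),xs.max(),onz("wrist",(xs.mean(),rr),.098,m).round(4))
v=cv2.convertScaleAbs(im,alpha=1.6); cv2.imwrite("pics/w9v.png",v)
delta([0.5257,0.2055,0.146],down(np.radians(-5)))
```

```text
[0.5267 0.2052 0.2205] -4.97245497097856
(270, 172, 22, 98)
177 271 289 [0.5644 0.2015 0.098 ]
192 270 291 [0.5554 0.202  0.098 ]
207 270 291 [0.5461 0.2028 0.098 ]
222 270 291 [0.5365 0.2017 0.098 ]
237 270 291 [0.5269 0.2044 0.098 ]
252 270 290 [0.5169 0.2056 0.098 ]
267 271 289 [0.5066 0.2065 0.098 ]
offset [-0.001, -0.0001, 0.0745] angular [-0.0016, -0.0003, 0.0006]
```

View pics/w9v.png

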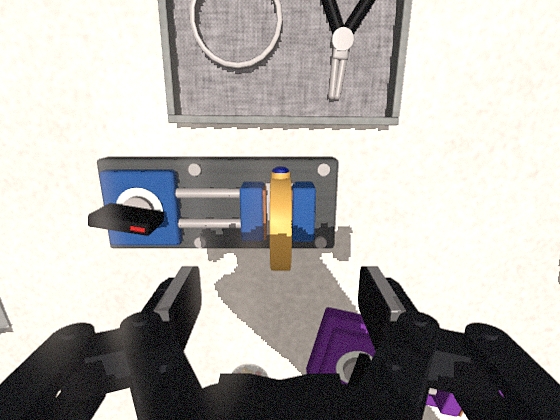

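The knob is open and the moving jaw has drawn back. The band is at cols 270–291, aligned with the tool. I'll descend and pinch its top.

drive_tool:
  deltas:
    - {"gripper": 40,"offset": [-0.001,0,0.04],"angular": [0,0,0]}
    - {"gripper": 40,"offset": [-0.001,0,0.075],"angular": [0,0,0]}
    - {"gripper": 40,"offset": [-0.001,0,0.075],"angular": [0,0,0]}
    - {"gripper": 40,"offset": [-0.001,0,0.075],"angular": [0,0,0]}
    - {"gripper": 140,"offset": [-0.001,0,0.075],"angular": [0,0,0]}
  grip_force: 60

```text
t: 10.55
eef_pos: [0.5268, 0.2061, 0.1474]
tool_rot: [-0.001, 0.999, -0.044, 0.001]
contact_force: [0.8, 0.7, 0.4]
gripper_width: 0.692
grasp_force: 0.0
```

drive_tool:
  deltas:
    - {"gripper": 180,"offset": [0,0,0],"angular": [0,0,0]}
    - {"gripper": 255,"offset": [0,0,0],"angular": [0,0,0]}
    - {"gripper": 255,"offset": [0,0,0],"angular": [0,0,0]}
    - {"gripper": 255,"offset": [0,0,0],"angular": [0,0,0]}
    - {"gripper": 255,"offset": [0,0,0],"angular": [0,0,0]}
  grip_force: 60

```text
t: 11.05
eef_pos: [0.5263, 0.2057, 0.1465]
tool_rot: [-0.001, 0.999, -0.044, 0.001]
contact_force: [-0.3, -0.4, 5.9]
gripper_width: 0.143
grasp_force: 58.4
```

drive_tool:
  deltas:
    - {"gripper": 255,"offset": [0,0,0],"angular": [0,0,0]}
    - {"gripper": 255,"offset": [0,0,0],"angular": [0,0,0]}
    - {"gripper": 255,"offset": [0,0,0],"angular": [0,0,0]}

```text
t: 11.35
eef_pos: [0.5263, 0.2057, 0.1465]
tool_rot: [-0.001, 0.999, -0.044, 0.001]
contact_force: [-1.5, -0.1, 5.0]
gripper_width: 0.141
grasp_force: 58.4
```

drive_tool:
  deltas:
    - {"gripper": 255,"offset": [0,0,-0.01],"angular": [0,0,0]}
    - {"gripper": 255,"offset": [0,0,-0.03],"angular": [0,0,0]}
    - {"gripper": 255,"offset": [0,0,-0.065],"angular": [0,0,0]}
    - {"gripper": 255,"offset": [0,0,-0.1],"angular": [0,0,0]}
    - {"gripper": 255,"offset": [0,0,-0.14],"angular": [0,0,0]}

```text
t: 11.85
eef_pos: [0.5247, 0.2049, 0.2865]
tool_rot: [-0.0, 0.999, -0.044, -0.001]
contact_force: [1.2, -0.1, -1.4]
gripper_width: 0.143
grasp_force: 58.5
```

drive_tool:
  deltas:
    - {"gripper": 255,"offset": [0,0,-0.02],"angular": [0,0,0]}
    - {"gripper": 255,"offset": [0,0,-0.02],"angular": [0,0,0]}
    - {"gripper": 255,"offset": [0,0,-0.02],"angular": [0,0,0]}

```text
t: 12.15
eef_pos: [0.5252, 0.205, 0.3053]
tool_rot: [-0.0, 0.999, -0.044, 0.0]
contact_force: [-0.4, -0.1, -1.9]
gripper_width: 0.148
grasp_force: 58.6
```

Run:
```python
from h import *
im,m=snap("w10"); p,r=pose(); print(p.round(4)); t=optics.read_camera("top"); s=optics.read_camera("scene"); cv2.imwrite("pics/t10.png",t); cv2.imwrite("pics/s10.png",s)
hsv=cv2.cvtColor(im,cv2.COLOR_BGR2HSV); h,ss,v=cv2.split(hsv)
g=((h>12)&(h<30)&(ss>130)&(v>50)).astype(np.uint8); b=((h>100)&(h<130)&(ss>120)&(v>40)).astype(np.uint8)
for n,mm in(("gold",g),("blue",b)):
    for c in cv2.findContours(mm,0,2)[0]:
        if cv2.contourArea(c)>60: print(n,cv2.boundingRect(c),cv2.contourArea(c),np.round(cv2.minAreaRect(c)[0],1),round(cv2.minAreaRect(c)[2],1))
# expected stone tip / centre if grasp nominal (bangle x = tool x, z = -tool z, centre 82.5 mm ahead of TCP)
for nm,P in(("stone",[.041,0,.0825]),("centre",[0,0,.0825]),("back",[-.034,0,.0825]),("bottom",[0,0,.1165])): print(nm,proj("wrist",p+r.apply(P),m).round(1))
cv2.imwrite("pics/w10v.png",cv2.convertScaleAbs(im,alpha=1.6))
```

```text
[0.5249 0.2047 0.3044]
gold (6, 257, 14, 13) 100.5 [ 12.7 263.3] 84.8
gold (263, 191, 34, 149) 4146.5 [279.5 265. ] 0.0
blue (146, 197, 45, 17) 476.5 [168. 205.] -0.0
blue (249, 165, 17, 44) 628.0 [257.  186.5] 90.0
blue (269, 164, 38, 45) 780.0 [287.5 185.7] 1.8
blue (141, 155, 54, 32) 727.5 [167.6 169.8] 3.8
stone [279.5 187.2]
centre [279.6 266.4]
back [279.6 324.1]
bottom [279.6 241.3]
```

View pics/w10v.png

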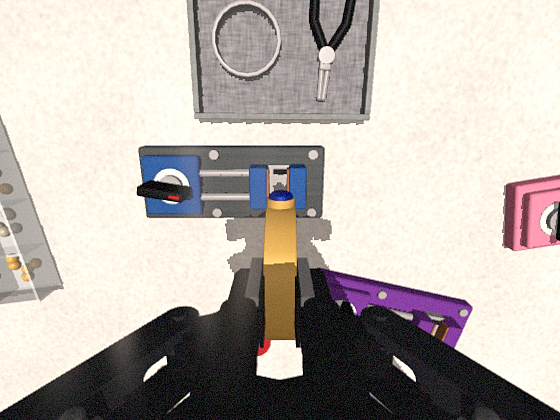

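The bangle hangs cleanly in the fingers, with the stone at about (281,197) px. I'll check the in-hand offset from the silhouette rows.

Run:
```python
from h import *
im=cv2.imread("pics/w10.png"); m=pickle.load(open("pics/w10.pkl","rb"))
hsv=cv2.cvtColor(im,cv2.COLOR_BGR2HSV)
for r in list(range(184,216,2))+list(range(330,346,2)): print(r,hsv[r,277:284].mean(0).round(0).tolist(),end="; ")
T=np.array(m["cam_to_world"]); p=np.array([.5249,.2047,.3044]); q=R.from_quat([.999,-.044,0,0]); 
C=np.array([.0746,0,-.0685])
def row(P): return proj("wrist",p+q.apply(P),m)[1]
th=np.linspace(0,2*np.pi,2000)
ring=np.array([[.034*np.cos(a),0,.0825+.034*np.sin(a)] for a in th]); rr=np.array([row(P) for P in ring]); print("\nring rows",rr.min(),rr.max())
for dx in(.036,.038,.041):
    for dz in(-.006,0,.006): print(dx,dz,round(row([dx,0,.0825+dz]),1),end=" | ")
```

```text
184 [11.0, 24.0, 77.0]; 186 [32.0, 20.0, 69.0]; 188 [14.0, 24.0, 72.0]; 190 [123.0, 108.0, 49.0]; 192 [118.0, 196.0, 63.0]; 194 [116.0, 203.0, 70.0]; 196 [115.0, 210.0, 84.0]; 198 [115.0, 173.0, 115.0]; 200 [118.0, 135.0, 90.0]; 202 [19.0, 151.0, 166.0]; 204 [19.0, 150.0, 159.0]; 206 [19.0, 149.0, 159.0]; 208 [19.0, 149.0, 163.0]; 210 [18.0, 160.0, 99.0]; 212 [18.0, 159.0, 111.0]; 214 [18.0, 161.0, 116.0]; 330 [18.0, 163.0, 83.0]; 332 [18.0, 167.0, 85.0]; 334 [18.0, 168.0, 83.0]; 336 [17.0, 167.0, 80.0]; 338 [18.0, 174.0, 76.0]; 340 [13.0, 23.0, 155.0]; 342 [16.0, 25.0, 167.0]; 344 [15.0, 26.0, 167.0]; 
ring rows 198.8996820856759 337.9663491584564
0.036 -0.006 200.4 | 0.036 0 197.2 | 0.036 0.006 194.1 | 0.038 -0.006 196.2 | 0.038 0 193.1 | 0.038 0.006 190.2 | 0.041 -0.006 189.7 | 0.041 0 186.8 | 0.041 0.006 184.1 |
```

```bash
cat > tgt.py <<'E'
from h import *
import sys
yaw,el=np.radians(14.64),np.radians(23.4); Rt=tilt(yaw,el); d=Rt.as_matrix()[:,0]
L=np.array([.6640,-.1764,.2302]); F=L-.09*d; S=np.array([.0403,0,.0825])
back=float(sys.argv[1]); P=F-back*d-Rt.apply(S); print("F",F.round(4),"P",P.round(4)); p,r=pose(); print("now",p.round(4),"stone err mm (focus axes)",(Rt.inv().apply(p+r.apply(S)-F)*1e3).round(1))
delta(P,Rt)
E
python3 tgt.py 0.06
```

```text
F [ 0.5841 -0.1973  0.1945] P [ 0.4633 -0.2288  0.2303]
now [0.5248 0.2047 0.3039] stone err mm (focus axes) [  85.9 -390.4    8. ]
offset [-0.023, 0.4373, 0.0737] angular [0.0891, 0.5181, -0.4313]
```

drive_tool:
  deltas:
    - {"gripper": 255,"offset": [-0.002,0.035,0.006],"angular": [0.009,0.052,-0.043]}
    - {"gripper": 255,"offset": [-0.005,0.08,0.015],"angular": [0.018,0.104,-0.086]}
    - {"gripper": 255,"offset": [-0.007,0.125,0.022],"angular": [0.027,0.156,-0.129]}
    - {"gripper": 255,"offset": [-0.009,0.17,0.03],"angular": [0.036,0.207,-0.172]}
    - {"gripper": 255,"offset": [-0.011,0.215,0.037],"angular": [0.045,0.26,-0.215]}

```text
t: 12.8
eef_pos: [0.4945, -0.0095, 0.2669]
tool_rot: [-0.014, 0.994, 0.041, 0.103]
contact_force: [0.6, -0.4, -1.1]
gripper_width: 0.144
grasp_force: 58.7
```

```bash
python3 tgt.py 0.06
```

```text
F [ 0.5841 -0.1973  0.1945] P [ 0.4633 -0.2288  0.2303]
now [ 0.4945 -0.0095  0.2669] stone err mm (focus axes) [  15.2 -196.1    6.6]
offset [-0.0554, 0.2165, 0.0217] angular [0.0432, 0.2546, -0.2142]
```

drive_tool:
  deltas:
    - {"gripper": 255,"offset": [-0.012,0.045,0.005],"angular": [0.009,0.05,-0.043]}
    - {"gripper": 255,"offset": [-0.023,0.09,0.009],"angular": [0.018,0.1,-0.086]}
    - {"gripper": 255,"offset": [-0.034,0.135,0.013],"angular": [0.027,0.15,-0.129]}
    - {"gripper": 255,"offset": [-0.046,0.18,0.018],"angular": [0.035,0.205,-0.172]}
    - {"gripper": 255,"offset": [-0.055,0.216,0.022],"angular": [0.043,0.255,-0.214]}

```text
t: 13.3
eef_pos: [0.4642, -0.2238, 0.2308]
tool_rot: [-0.026, 0.972, 0.123, 0.199]
contact_force: [0.8, 1.7, -1.3]
gripper_width: 0.145
grasp_force: 58.7
```

drive_tool:
  deltas:
    - {"gripper": 255,"offset": [0,0,0],"angular": [0,0,0]}
    - {"gripper": 255,"offset": [0,0,0],"angular": [0,0,0]}

```text
t: 13.5
eef_pos: [0.4638, -0.2237, 0.2306]
tool_rot: [-0.027, 0.973, 0.12, 0.198]
contact_force: [1.0, 0.7, 0.0]
gripper_width: 0.145
grasp_force: 58.7
```

```bash
python3 tgt.py 0.0
```

```text
F [ 0.5841 -0.1973  0.1945] P [ 0.5166 -0.2149  0.2542]
now [ 0.4638 -0.2237  0.2306] stone err mm (focus axes) [-58.8  -4.4   0.7]
offset [0.0583, 0.0042, -0.0009] angular [-0.0006, 0.0079, -0.0137]
```

drive_tool:
  deltas:
    - {"gripper": 255,"offset": [0.015,0.002,0],"angular": [0,0.004,-0.007]}
    - {"gripper": 255,"offset": [0.03,0.004,0],"angular": [0,0.008,-0.014]}
    - {"gripper": 255,"offset": [0.045,0.004,-0.001],"angular": [0,0.008,-0.014]}
    - {"gripper": 255,"offset": [0.058,0.004,-0.001],"angular": [0,0.008,-0.014]}
    - {"gripper": 255,"offset": [0.058,0.004,-0.001],"angular": [0,0.008,-0.014]}

```text
t: 14.0
eef_pos: [0.5215, -0.2103, 0.258]
tool_rot: [-0.025, 0.97, 0.131, 0.204]
contact_force: [0.7, 0.7, -1.9]
gripper_width: 0.144
grasp_force: 58.7
```

drive_tool:
  deltas:
    - {"gripper": 255,"offset": [0,0,0],"angular": [0,0,0]}
    - {"gripper": 255,"offset": [0,0,0],"angular": [0,0,0]}
    - {"gripper": 255,"offset": [0,0,0],"angular": [0,0,0]}

```text
t: 14.3
eef_pos: [0.5171, -0.2131, 0.2555]
tool_rot: [-0.025, 0.971, 0.127, 0.202]
contact_force: [0.5, -0.2, -1.7]
gripper_width: 0.144
grasp_force: 58.7
```

```bash
python3 tgt.py 0.0
python3 - <<'E'
from h import *
M={}
out=[]
for n in("top","scene"):
    im=optics.read_camera(n); cv2.imwrite(f"pics/{n}f.png",im)
    h,s,v=cv2.split(cv2.cvtColor(im,cv2.COLOR_BGR2HSV)); u=proj(n,[.5841,-.1973,.1945]); print(n,"focus px",u.round(1),"lens px",proj(n,[.664,-.1764,.2302]).round(1))
    x,y=u.astype(int); w=(h>100)&(h<132)&(s>90)&(v>20); z=np.zeros_like(w); z[y-15:y+16,x-15:x+16]=1; w&=z
    ys,xs=np.nonzero(w); print(" blue",len(xs),xs.mean().round(1) if len(xs) else "",ys.mean().round(1) if len(xs) else "")
    a,b=max(x-50,0),max(y-45,0); out.append(cv2.convertScaleAbs(cv2.resize(im[b:b+90,a:a+120],(400,300),interpolation=cv2.INTER_CUBIC),alpha=1.8)); c=((u-[a,b]+.5)*400/120-.5).astype(int); cv2.circle(out[-1],tuple(int(q) for q in c),5,(0,255,0),1)
cv2.imwrite("pics/mf.png",np.hstack(out))
E
```

```text
F [ 0.5841 -0.1973  0.1945] P [ 0.5166 -0.2149  0.2542]
now [ 0.5171 -0.2131  0.2555] stone err mm (focus axes) [ 1.5 -1.8 -0.9]
offset [-0.0014, 0.0016, 0.0008] angular [0.0003, -0.0021, 0.0068]
top focus px [343.  181.9] lens px [336.9 147.5]
 blue 0  
scene focus px [204.6 186.2] lens px [185.3 195.9]
 blue 4 205.5 185.5
```

View pics/mf.png

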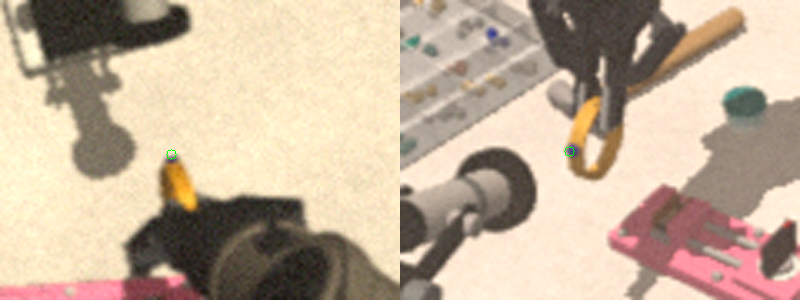

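The stone sits on the predicted focus in both views: about (343,182) px in top and (205,186) px in scene. One numeric cross-check of the collar and barrel in the scene and top views follows.

Run:
```python
from h import *
yaw,el=np.radians(14.64),np.radians(23.4); L=np.array([.6640,-.1764,.2302])
for n,box in(("scene",(168,184,197,216)),("top",(318,130,355,156))):
    im=cv2.imread(f"pics/{n}f.png"); x0,y0,x1,y1=box; s=6
    g=cv2.GaussianBlur(cv2.cvtColor(cv2.resize(im[y0:y1,x0:x1],None,fx=s,fy=s,interpolation=cv2.INTER_CUBIC),cv2.COLOR_BGR2GRAY),(0,0),3)
    mk=(g<48).astype(np.uint8); cs=sorted(cv2.findContours(mk,0,1)[0],key=cv2.contourArea)[-1]
    hu=cv2.convexHull(cs)[:,0]; hp=(hu+.5)/s-.5+[x0,y0]; print(n,"hull bbox",hp.min(0).round(1),hp.max(0).round(1))
    for e in(20,23.4,27):
        Rt=tilt(yaw,np.radians(e)); th=np.linspace(0,2*np.pi,60)
        P=np.array([proj(n,L+Rt.apply([b,.03*np.cos(a),.03*np.sin(a)])) for a in th for b in(0,.02)]); print("  el",e,"pred collar bbox",P.min(0).round(1),P.max(0).round(1), "barrel end",proj(n,L+.13*Rt.as_matrix()[:,0]).round(1))
im=cv2.imread("pics/scenef.png")[185:235,140:190]; cv2.imwrite("pics/b.png",cv2.convertScaleAbs(cv2.resize(im,(600,600),interpolation=cv2.INTER_CUBIC),alpha=1.8))
```

```text
scene hull bbox [171.8 185.9] [193.6 209.1]
  el 20 pred collar bbox [169.7 184. ] [196.1 210.6] barrel end [151.1 216.4]
  el 23.4 pred collar bbox [169.8 183.8] [196.1 210.4] barrel end [151.2 213.1]
  el 27 pred collar bbox [169.7 183.7] [196.2 210.2] barrel end [151.3 209.5]
top hull bbox [317.6 129.6] [347.6 151.2]
  el 20 pred collar bbox [323.5 136.8] [348.8 150.3] barrel end [326.8  94.8]
  el 23.4 pred collar bbox [323.5 136.7] [348.9 150.6] barrel end [327.5  94.6]
  el 27 pred collar bbox [323.6 136.4] [348.9 151. ] barrel end [328.3  94.7]
```

View pics/b.png

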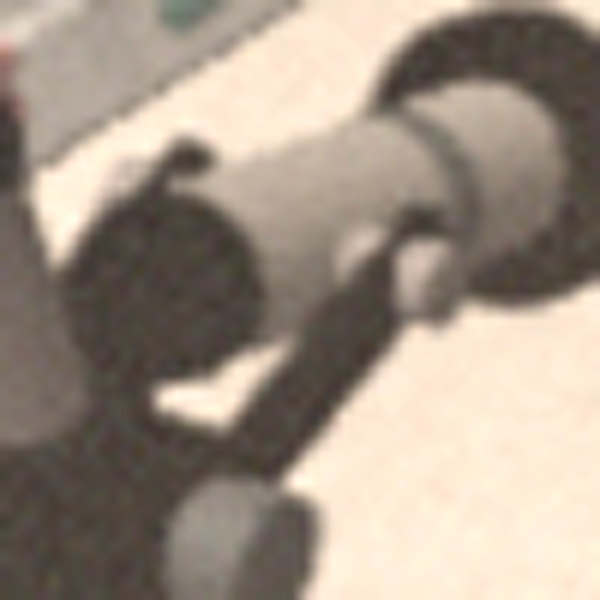

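Collar centres agree within 0.5 px. The barrel's slope in the scene view hints at an elevation nearer 27°, so I'll measure its silhouette edges.

```bash
cat > el.py <<'E'
from h import *
L=np.array([.6640,-.1764,.2302])
def sil(n,yaw,e,m=None,r=.017,b0=.03,b1=.11):
    Rt=tilt(yaw,e); c=np.array(optics.camera_model(n)["cam_to_world"])[:3,3] if m is None else np.array(m["cam_to_world"])[:3,3]
    v=Rt.inv().apply(c-L)[1:]; D=np.hypot(*v); a0=np.arctan2(v[1],v[0]); k=np.arccos(r/D); o=[]
    for s in(-1,1):
        a=a0+s*k; o.append([proj(n,L+Rt.apply([b,r*np.cos(a),r*np.sin(a)]),m) for b in(b0,b1)])
    return o
S=cv2.imread("pics/scenef.png"); s0=cv2.imread("pics/scene0.png"); S=(S.astype(float)+s0)/2
g=cv2.GaussianBlur(S[:,:,2],(0,0),.8)
pts=[]
for x in range(160,173):
    y=np.arange(190,206); col=g[190:206,x]; dd=-np.diff(col); i=int(np.argmax(dd)); 
    if 0<i<len(dd)-1: off=.5*(dd[i-1]-dd[i+1])/(dd[i-1]-2*dd[i]+dd[i+1]); pts.append((x,190+i+.5+off,round(dd[i])))
pts=np.array(pts); print("scene upper",pts.round(1).tolist())
f=np.polyfit(pts[:,0],pts[:,1],1); print("slope",f[0],"y@166",np.polyval(f,166))
for e in(20,23.4,27,30):
    for (a,b) in sil("scene",np.radians(14.64),np.radians(e)): sl=(b-a)[1]/(b-a)[0]; print("el",e,"slope",round(sl,3),"y@166",round(a[1]+sl*(166-a[0]),2))
T=(cv2.imread("pics/topf.png").astype(float)+cv2.imread("pics/top0.png"))/2; g=cv2.GaussianBlur(T[:,:,2],(0,0),.8)
for y in range(104,136,4): print(y,g[y,318:346].round().astype(int).tolist())
for e in(20,27): print("top sil",[np.round(q,1).tolist() for q in sil("top",np.radians(14.64),np.radians(e))])
E
python3 el.py
```

```text
scene upper [[160.0, 203.5, 16.0], [161.0, 197.4, 12.0], [162.0, 197.1, 11.0], [163.0, 196.6, 12.0], [164.0, 196.3, 13.0], [165.0, 195.9, 13.0], [166.0, 195.7, 13.0], [167.0, 195.3, 12.0], [168.0, 194.6, 12.0], [169.0, 193.7, 10.0], [170.0, 192.0, 10.0]]
slope -0.7581296344960929 y@166 195.43071856770308
el 20 slope -0.629 y@166 216.52
el 20 slope -0.568 y@166 198.67
el 23.4 slope -0.534 y@166 214.31
el 23.4 slope -0.473 y@166 197.16
el 27 slope -0.431 y@166 212.01
el 27 slope -0.371 y@166 195.49
el 30 slope -0.344 y@166 210.1
el 30 slope -0.284 y@166 194.02
104 [26, 26, 31, 41, 50, 57, 64, 72, 80, 86, 91, 94, 96, 97, 96, 95, 92, 83, 66, 45, 31, 29, 40, 66, 97, 118, 126, 127]
108 [26, 30, 46, 73, 90, 85, 72, 68, 73, 80, 87, 92, 95, 97, 98, 97, 95, 91, 85, 79, 76, 71, 61, 53, 62, 81, 96, 108]
112 [50, 48, 43, 46, 62, 78, 82, 79, 76, 77, 82, 88, 93, 96, 98, 98, 97, 95, 90, 82, 73, 63, 50, 36, 33, 45, 68, 94]
116 [65, 69, 58, 42, 36, 41, 52, 59, 65, 71, 77, 84, 90, 93, 96, 98, 98, 97, 94, 91, 96, 106, 110, 111, 116, 123, 129, 133]
120 [58, 68, 60, 41, 30, 32, 40, 49, 57, 64, 72, 81, 88, 92, 95, 97, 99, 99, 95, 90, 88, 95, 111, 125, 131, 134, 134, 135]
124 [34, 28, 26, 26, 27, 28, 27, 31, 42, 55, 66, 75, 82, 87, 91, 93, 94, 92, 88, 82, 74, 72, 86, 110, 127, 133, 134, 133]
128 [26, 27, 27, 27, 27, 28, 28, 28, 30, 34, 38, 41, 46, 49, 52, 54, 56, 59, 60, 62, 65, 71, 84, 106, 124, 133, 135, 134]
132 [28, 27, 25, 25, 25, 24, 25, 27, 30, 37, 47, 59, 70, 79, 85, 90, 95, 98, 99, 99, 97, 93, 91, 98, 113, 126, 131, 133]
top sil [[[327.8, 137.1], [321.5, 104.7]], [[341.4, 134.1], [335.3, 101.5]]]
top sil [[[328.1, 137.0], [322.6, 104.6]], [[341.8, 134.4], [336.7, 101.7]]]
```

```bash
cat > ring.py <<'E'
from h import *
from scipy.optimize import least_squares
M={t:pickle.load(open(f"pics/{t}.pkl","rb")) for t in("w3","w4")}
Es={"w3":((218.7,208.9),(55.3,157.1),70.3,(289,16)),"w4":((221,207.4),(71.7,148.7),83.4,(102,22))}
pts={}
for t,(c,wh,a,o) in Es.items():
    im=cv2.imread(f"pics/{t}.png"); x0,y0=o; g=cv2.GaussianBlur(cv2.cvtColor(cv2.resize(im[y0:y0+100,x0:x0+110],None,fx=4,fy=4,interpolation=cv2.INTER_CUBIC),cv2.COLOR_BGR2GRAY),(0,0),3).astype(float)
    a=np.radians(a); A=np.array([[np.cos(a),np.sin(a)],[-np.sin(a),np.cos(a)]]); Q=[]
    for th in np.linspace(0,2*np.pi,72,endpoint=False):
        u=np.array([wh[0]/2*np.cos(th),wh[1]/2*np.sin(th)])@A
        k=np.arange(1.3,2.8,.01); P=np.array(c)+k[:,None]*u; v=cv2.remap(g.astype(np.float32),P[:,:1].astype(np.float32),P[:,1:].astype(np.float32),1).ravel()
        f=np.median(v[:30]); bad=np.nonzero((v<.66*f)|(v>1.4*f))[0]
        if len(bad): Q.append(P[bad[0]])
    Q=np.array(Q,np.float32); E=cv2.fitEllipse(Q); print(t,len(Q),[np.round(z,1) for z in E]); 
    vis=cv2.convertScaleAbs(g,alpha=1.6).astype(np.uint8); vis=cv2.cvtColor(vis,cv2.COLOR_GRAY2BGR)
    for q in Q: cv2.circle(vis,tuple(int(z) for z in q),3,(0,255,0),-1)
    cv2.ellipse(vis,E,(0,0,255),1); cv2.imwrite(f"pics/ring_{t}.png",vis[:,:400])
    pts[t]=(Q+.5)/4-.5+o
def f(p):
    n=np.array([np.cos(p[3])*np.cos(p[4]),np.sin(p[3])*np.cos(p[4]),np.sin(p[4])]); r=[]
    for i,t in enumerate(pts):
        for q in pts[t]:
            o,d=ray("wrist",q,M[t]); o=o+p[5:8]*(1 if i else -1); x=o+d*((p[:3]-o)@n)/(d@n); r.append((np.linalg.norm(x-p[:3])-p[8])*1e3)
    return np.r_[r,p[5:8]/.002*5]
s=least_squares(f,np.r_[.665,-.176,.23,.25,.42,0,0,0,.028],x_scale=np.r_[[.01]*3,.1,.1,[.001]*4],loss="soft_l1",f_scale=.7)
print(s.x[:3].round(4),np.degrees(s.x[3:5]).round(2),s.x[5:].round(4),np.median(np.abs(s.fun[:-3])),s.fun[:-3].round(1).tolist())
E
python3 ring.py
```

```text
w3 50 [array([219.4, 198.3]), array([ 81.3, 287. ]), np.float64(71.1)]
w4 65 [array([226.1, 201.7]), array([133.1, 284.3]), np.float64(89.1)]
[ 0.6662 -0.1765  0.2298] [15.08 27.33] [ 0.0001  0.0005 -0.0002  0.027 ] 0.6507614513037475 [-2.5, -3.1, -3.7, -0.4, -0.9, 0.1, 0.3, 1.3, -0.1, -0.1, -0.1, -0.1, 0.2, 0.2, 0.1, 0.2, 0.3, 0.2, -0.0, 0.2, 0.2, 0.2, 0.3, -2.7, -3.1, -3.3, -3.3, -3.7, -3.5, 0.5, 1.1, -2.8, -2.6, 0.9, 0.3, 0.9, -0.8, -1.2, 0.2, 0.2, 0.1, -0.3, -0.3, -0.4, -0.2, 0.4, -0.6, -0.2, 0.8, -3.3, -1.5, -1.6, -1.9, -2.2, -2.5, -2.9, 0.8, 0.2, -0.2, 0.0, 0.6, 1.4, 1.7, 0.4, 0.2, 0.2, 0.4, 0.3, 0.6, 0.6, 0.5, 0.3, 0.3, 0.4, -1.0, -1.4, -1.9, -1.7, -2.0, 1.0, 0.4, -1.8, -2.2, 0.7, -1.5, 0.7, 1.0, 1.1, 1.0, 0.8, 1.0, 0.9, 0.5, 0.5, 0.6, 0.3, -0.1, -0.4, -0.7, -0.7, -0.7, 0.6, 0.1, -0.2, -0.4, -1.8, -1.2, 0.3, 2.9, 6.2, 10.4, 16.5, 24.8, 3.4, 11.6]
```

The ring fit gives 27.3°, agreeing with the barrel edge at about 27°. The dark-lens ellipse was inflated by the lens's raised rim. I'll correct to elevation 26.8° and yaw 14.9°.

```bash
sed -i 's/14.64/14.9/;s/23.4/26.8/;s/L=np.array(.*); F/L=np.array([.6650,-.1765,.2300]); F/' tgt.py; python3 tgt.py 0.0
```

```text
F [ 0.5874 -0.1972  0.1894] P [ 0.5167 -0.216   0.2449]
now [ 0.5171 -0.2134  0.2556] stone err mm (focus axes) [ 1.  -2.2 -6.9]
offset [-0.0053, 0.0023, 0.0094] angular [0.0029, 0.0731, 0.001]
```

drive_tool:
  deltas:
    - {"gripper": 255,"offset": [-0.003,0.001,0.005],"angular": [0.001,0.036,0]}
    - {"gripper": 255,"offset": [-0.005,0.002,0.009],"angular": [0.003,0.073,0.001]}
    - {"gripper": 255,"offset": [-0.005,0.002,0.009],"angular": [0.003,0.073,0.001]}
    - {"gripper": 255,"offset": [-0.005,0.002,0.009],"angular": [0.003,0.073,0.001]}
    - {"gripper": 255,"offset": [-0.005,0.002,0.009],"angular": [0.003,0.073,0.001]}

```text
t: 14.9
eef_pos: [0.5174, -0.2155, 0.246]
tool_rot: [-0.03, 0.964, 0.126, 0.23]
contact_force: [-0.2, -0.2, -1.1]
gripper_width: 0.143
grasp_force: 58.7
```

drive_tool:
  deltas:
    - {"gripper": 255,"offset": [0,0,0],"angular": [0,0,0]}
    - {"gripper": 255,"offset": [0,0,0],"angular": [0,0,0]}
    - {"gripper": 255,"offset": [0,0,0],"angular": [0,0,0]}
    - {"gripper": 255,"offset": [0,0,0],"angular": [0,0,0]}
    - {"gripper": 255,"offset": [0,0,0],"angular": [0,0,0]}

```text
t: 15.4
eef_pos: [0.5172, -0.2153, 0.2456]
tool_rot: [-0.03, 0.964, 0.126, 0.23]
contact_force: [0.4, -0.5, -1.7]
gripper_width: 0.145
grasp_force: 58.7
```

```bash
python3 tgt.py 0.0
python3 - <<'E'
from h import *
im,m=snap("w11")
hsv=cv2.cvtColor(im,cv2.COLOR_BGR2HSV); print([(r,hsv[r,277:284].mean(0).round().astype(int).tolist()) for r in list(range(186,208,2))+list(range(334,344,2))])
E
```

```text
F [ 0.5874 -0.1972  0.1894] P [ 0.5167 -0.216   0.2449]
now [ 0.5172 -0.2153  0.2456] stone err mm (focus axes) [ 0.9 -0.5 -0.3]
offset [-0.0009, 0.0005, 0.0003] angular [-0.0002, -0.0004, 0.0009]
[(186, [14, 33, 81]), (188, [17, 34, 83]), (190, [123, 49, 58]), (192, [116, 209, 63]), (194, [118, 198, 70]), (196, [117, 200, 73]), (198, [116, 191, 84]), (200, [116, 190, 81]), (202, [19, 166, 131]), (204, [18, 160, 126]), (206, [18, 158, 124]), (334, [18, 168, 96]), (336, [19, 173, 88]), (338, [18, 168, 82]), (340, [7, 124, 70]), (342, [172, 118, 83])]
```

```bash
python3 -c "
from station import bot
print(abs(bot.get_obs()['joint_vel']).max()); print(bot.hand_in())"
```

```text
0.002319690260534305
the job is handed in; nothing more can be done
None
```

I opened the vise, lifted the bangle out and handed the job in with it held still at about 15.5 s; no verdict came back. By my measurements the stone is within about 1 mm of the focus I worked out, facing squarely into the lens with its flat sides upright; that focus could itself be off by about 2 mm or 1–2°.

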